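# Put the cheese mould under the screw press

## Task

Put the filled mould under pressure in the screw press: swing the crank's folded grip up, wind the crank clockwise until the plate meets the mould's lid, then give it about three quarters of a turn more to load the spring, no harder. Leave it under that pressure with the grip folded flat on the crank arm again, and do not disturb the other things on the worktop.

Things in the scene. Friction and masses are not known exactly. Their poses are not given: they have to be found in the camera images.
- press: table-top cheese press, fixed; origin on the worktop under its vertical screw. Steel base 200 x 250 mm, 20 mm high; two columns at its y = +-100 mm; crossbeam 40 x 236 mm, top at 182 mm, domed nuts on its ends to 194 mm. Above the beam the screw carries the crank, below it a 100 mm round plate on a preloaded spring. Clockwise from above drives crank, screw and plate down together, 16 mm per turn
- mould: white mould, 120 mm wide, 50 mm high, under the plate; does not shift; origin: centre of its underside. Its wooden lid stands 6 to 16 mm proud. The plate starts 5 to 27 mm (1/3 to 1.7 turns) above the lid, the exact gap is unknown. At first touch the plate's load jumps from 0 to 150 N (3 to 4.5 N more at the grip); each further turn adds 96 N (about 3 N more at the grip)
- crank_hub (a point): point on the screw's axis at the height of the folded grip's axis; it turns and sinks with the crank. Crank arm: 14 mm wide, 12 mm thick, top 11 mm below this point; hub 32 mm wide, top 3 mm below it. The thread is stiff and self-locking: it stays where it is left and takes 6 to 8 N at the grip to turn until the plate touches
- grip_pivot (a point): hinge of the folding grip at the outer end of the crank arm, 85 mm from crank_hub, at the same height. Its hinge axis is level and square to the arm
- grip_hold (a point): point on the grip's axis, 50 mm from grip_pivot and 12.5 mm from the grip's free end. The grip is a black cylinder of 20 mm diameter, 62 mm long from the pivot; its sleeve spins freely about its own axis. Folded it lies along the top of the arm, free end towards the hub; folded out it stands upright above grip_pivot
- grip (a joint): fold angle of the grip: 0 = folded flat on the arm, 1.571 = standing upright, against its stop. A stiff hinge, 0.12 N m: it stays where it is left, but it does not lock, and a push of 2 to 3 N towards the hub near its end starts to fold it
- spare_lid: loose wooden disc, 103 mm diameter, 16 mm high, beside the press. Origin: centre of its underside
- spoon: loose wooden spoon, 260 mm long, beside the press. Origin: under its middle
- spare_mould: loose empty white mould, 120 mm wide, 50 mm high. Origin: centre of its underside
- bowl: loose steel bowl, 150 mm wide, 60 mm high. Origin: centre of its underside
- mug: loose white mug, 82 mm wide, 95 mm high. Origin: centre of its underside
- pepper_mill: loose dark wooden pepper mill, 56 mm wide, 140 mm high. Origin: centre of its underside
- jar: loose glass jar with a steel cap, 72 mm wide, 100 mm high. Origin: centre of its underside

How it is judged:
By the outcome, as a careful person would: the job done as asked, in the order asked, and still so for the second after the job is handed in, with the robot touching nothing.
It also fails if it takes over 72 s, if anything falls off the work surface, if the arm or the gripper's body presses on something with over 40 N, if the wrist force passes 120 N, or if a joint passes its speed limit or range.

## Robot

A 7-joint arm with a two-finger parallel gripper is mounted at the origin on the work surface. World frame = base frame: x ahead of the robot, y to its left, z up, the work surface at z = 0. Lengths are in m, angles in rad, forces in N, time in s.
With the tool pointing down it reaches from about 0.4 to 0.85 m from the base axis. Payload 4.5 kg.
Tool frame: the origin (TCP) lies at the very end of the fingers, on their centre line; the grasp point (between the pads) lies 19 mm behind it (grip_point_offset is the distance from the TCP to the grasp point, in m); z points along the fingers, y is the line along which they close (so a half turn about z gives the same grasp; the last joint's range is limited). The gripper opens to 88 mm and grips with 3 to 60 N. Pads are 18 mm wide; open, the fingers measure 123 mm over their backs; the gripper's body (75 mm by 187 mm) begins 45 mm behind the grasp point.
Start: joints at [-1.309, 0.689, -0.195, 1.565, 0.157, 0.902, -0.215], TCP at [0.141, 0.609, 0.239] pointing down, gripper open.
Joint ranges: [-3.01, 3.01], [-0.46, 2.08], [-1.47, 1.51], [0.13, 2.56], [-1, 4.14], [0.04, 2.09], [-2.66, 2.66]. Speed limits (rad/s): [2.57, 2.57, 3.14, 3.14, 3.14, 3.14, 3.14].

## Interface

Orientations are given as a unit quaternion [x, y, z, w].
In Python, from plant import get_state, snapshot, camera_params, finish_job, grip_point_offset gives the robot as it stands.
- The arm moves only by the shell command python3 -m handwheel FILE [FORCE], which reads ROWS from the file FILE. ROWS is a JSON list of rows, 1 to 10 of them, each an object with the fields jaw (the opening from 0.0 (shut) to 1.0 (fully open)), d (a list: dx, dy, dz in parts of the range, where 1.0 means 0.8 m), rotvec (a list: a rotation vector rx, ry, rz in shares of 2 pi rad (1.0 is 2 pi rad)); a field left out counts as zero (the opening has to be given); each row is the pose to reach, as a shift and turn from the pose commanded when the command began, along the tool's axes at that moment; what a row does not reach only later rows make up. A row lasts 1/10 s, in which the tool goes at most 0.05 m and 0.15 rad, less where a joint would pass 70% of its speed; a pose out of reach is approached as far as the arm can. The fingers move at their own pace and stop on an object; FORCE is the grip in N (left out, the last holds). Time passes only in rows, so rows that do not move let the fingers close. It prints the time, the measured TCP pose, the force, the opening and the grip force at its end. Shift and turn numbers lie between -1 and 1, and a call with a number outside is refused. Input that does not fit is refused with a message, and nothing moves.
- get_state(): the state, without advancing time (a new reading comes with each control period).
- snapshot(name): name is "side" or "top" or "wrist"; returns (picture, depth): 420x560x3 uint8, red, green, blue; 420x560 float32, m along the optical axis (not along the pixel's ray), 0 where there is no reading.
- camera_params(name): a dict with "fx", "fy", "cx", "cy" (pixels), "rvec" (rotation vector, rad) and "tvec" (3), from world to camera coordinates, as OpenCV has them. Camera axes: x right, y down, z forward; pixel columns grow to the right and rows downward; lengths in m; the calibration is good to about 2 mm. The wrist camera is an equidistant fisheye: a pixel r from the principal point sees the ray r / f radians off the axis. A picture is of the moment at which its call begins: read the wrist's pose just before it. camera_params takes no time and is no camera call; for the wrist camera it gives the pose at the moment of the call.
- finish_job(): hands the job in; it is judged then, once.
The state is a dict: "clock": time; "q": joint angles; "qd": joint speeds; "joint_torque": joint torques, N m; "tool_pos": TCP position; "eef_rot": TCP orientation; "contact_force": force on the tool from outside, world axes, zero at the start; "moment": the same for the moment, N m; "opening": opening from 0.0 (shut) to 1.0 (fully open); "finger_force": force on a finger pad.
Only numpy, scipy, OpenCV 4.12 (cv2) and the standard library are available. Lean on these libraries where they do the work, as an engineer would, in place of code of your own. Each camera call takes 0.05 s, during which the arm holds its last target. There are 200 camera calls.

## Working session

There is one attempt and no reset: what is moved stays moved. The work goes in short steps, Python scripts to look and compute and a shell command to move; the robot and the scene stay as the last step left them, time stands still between calls to the robot, and variables do not carry over. Pictures are saved under pics/ and viewed, at most 10 in all, crops included, and the job is handed in when it is done.

```bash
mkdir -p pics; ls; cat > h.py <<'E'
import numpy as np, cv2
from plant import get_state, snapshot, camera_params, grip_point_offset
from scipy.spatial.transform import Rotation as R
def cam(n):
    c=camera_params(n); return c, R.from_rotvec(np.ravel(c["rvec"])).as_matrix(), np.ravel(c["tvec"])
def cloud(n):
    c,M,t=cam(n); im,d=snapshot(n)
    v,u=np.mgrid[:420,:560]
    if n=="wrist":
        x=(u-c["cx"])/c["fx"];y=(v-c["cy"])/c["fy"];r=np.hypot(x,y)+1e-9;k=np.tan(np.minimum(r,1.5))/r
        P=np.stack([x*k*d,y*k*d,d],-1)
    else: P=np.stack([(u-c["cx"])/c["fx"]*d,(v-c["cy"])/c["fy"]*d,d],-1)
    W=(P-t)@M; W[d==0]=np.nan
    return im,W
E
python3 - <<'E'
from h import *
for n in("side","top"):
    im,W=cloud(n); cv2.imwrite(f"pics/{n}0.png",im[:,:,::-1]); np.save(f"pics/{n}0.npy",W)
    c,M,t=cam(n); print(n,-M.T@t,c["fx"])
s=get_state();print(s["tool_pos"],s["eef_rot"],s["contact_force"],s["opening"],grip_point_offset)
print(R.from_quat(s["eef_rot"]).as_matrix().round(3))
E
```

```text
pics
side [ 0.37024301 -0.66196332  0.90477647] 403.9397401834151
top [ 0.29497228 -0.04954766  1.38196011] 481.76322232854244
[0.14106796 0.6083018  0.23800278] [ 1.13616120e-01  9.93524385e-01 -8.20178064e-04 -3.38631882e-05] [ 0.38923761 -0.51964927 -0.1731662 ] 0.9984568304430307 0.0187
[[-0.974  0.226 -0.   ]
 [ 0.226  0.974 -0.002]
 [-0.    -0.002 -1.   ]]
```

View pics/side0.png

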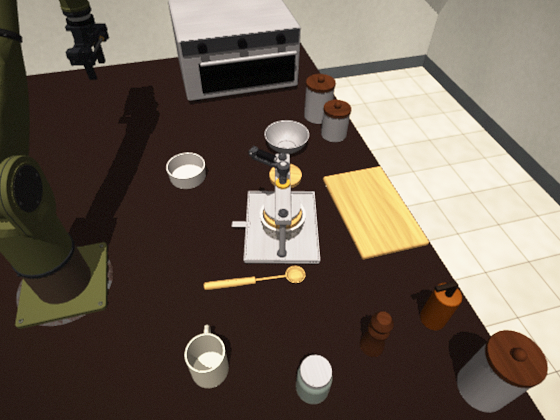

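View pics/top0.png

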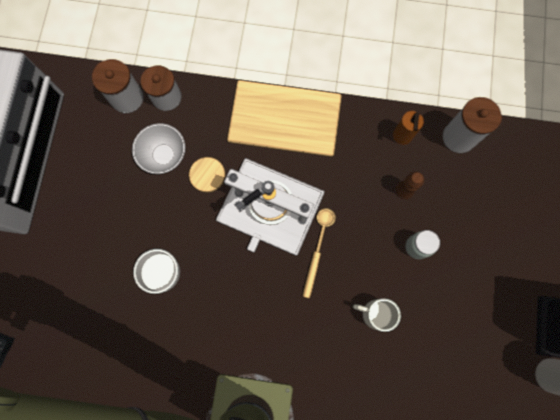

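The press is at about (270,205) in the top view. The crank hub is near (268,188), and the folded black grip points to the lower left, ending around (243,207). I'll zoom in and get the heights.

```bash
python3 - <<'E'
from h import *
a=cv2.imread("pics/top0.png")[150:260,180:350];b=cv2.imread("pics/side0.png")[130:270,220:350]
A=cv2.resize(a,(800,518),interpolation=cv2.INTER_CUBIC)
cv2.imwrite("pics/c1.png",A)
W=np.load("pics/top0.npy");np.set_printoptions(suppress=True,precision=3)
z=W[...,2]
v,u=np.where((z[150:260,180:350]>0.2));v+=150;u+=180
for i in range(0,len(v),6): print(u[i],v[i],W[v[i],u[i]],cv2.imread("pics/top0.png")[v[i],u[i]])
m=(z>0.165)&(z<0.2); m[:,:180]=0;m[:,350:]=0;m[:150]=0;m[260:]=0
P=W[m];print(len(P),P.mean(0)); q=P[:,:2]-P[:,:2].mean(0);print(np.linalg.svd(q,full_matrices=0)[2])
E
```

```text
265 181 [0.593 0.039 0.244] [146 146 149]
263 182 [0.59  0.043 0.244] [159 163 163]
269 182 [0.591 0.029 0.247] [104 104 105]
265 183 [0.586 0.038 0.25 ] [112 113 114]
271 183 [0.588 0.023 0.25 ] [95 94 95]
266 184 [0.585 0.035 0.247] [195 196 201]
272 184 [0.588 0.021 0.245] [100  99 100]
265 185 [0.58  0.036 0.256] [180 181 185]
271 185 [0.584 0.023 0.247] [130 129 130]
264 186 [0.579 0.039 0.25 ] [119 118 120]
270 186 [0.58  0.024 0.252] [186 187 191]
263 187 [0.575 0.041 0.251] [90 88 90]
269 187 [0.577 0.026 0.254] [211 213 218]
262 188 [0.573 0.043 0.249] [92 91 91]
268 188 [0.574 0.028 0.252] [195 199 204]
256 189 [0.566 0.056 0.259] [72 73 75]
262 189 [0.57  0.042 0.251] [90 90 90]
268 189 [0.573 0.028 0.246] [129 130 132]
254 190 [0.563 0.061 0.258] [120 120 124]
260 190 [0.564 0.046 0.262] [139 140 142]
266 190 [0.57  0.033 0.247] [94 93 93]
272 190 [0.571 0.018 0.251] [81 82 85]
257 191 [0.56  0.052 0.266] [38 36 38]
263 191 [0.567 0.04  0.247] [89 87 87]
269 191 [0.569 0.025 0.244] [91 89 89]
254 192 [0.557 0.059 0.263] [31 30 32]
260 192 [0.56  0.045 0.261] [60 59 59]
26
[... 1103 characters left out ...]
 46]
250 202 [0.533 0.065 0.257] [43 43 44]
238 203 [0.526 0.093 0.259] [81 80 82]
244 203 [0.526 0.078 0.268] [60 59 59]
250 203 [0.534 0.067 0.241] [83 86 89]
239 204 [0.523 0.09  0.261] [94 92 93]
245 204 [0.525 0.076 0.262] [34 35 35]
235 205 [0.519 0.099 0.262] [114 114 115]
241 205 [0.522 0.085 0.261] [94 92 92]
247 205 [0.528 0.073 0.238] [80 81 83]
240 206 [0.519 0.087 0.26 ] [92 91 91]
246 206 [0.525 0.075 0.24 ] [93 95 96]
241 207 [0.518 0.085 0.257] [84 81 82]
239 208 [0.514 0.089 0.261] [86 83 85]
238 209 [0.512 0.091 0.256] [127 128 130]
238 210 [0.509 0.09  0.26 ] [165 167 170]
240 211 [0.509 0.087 0.248] [131 132 136]
1280 [0.576 0.027 0.184]
[[ 0.264  0.964]
 [ 0.964 -0.264]]
```

View pics/c1.png

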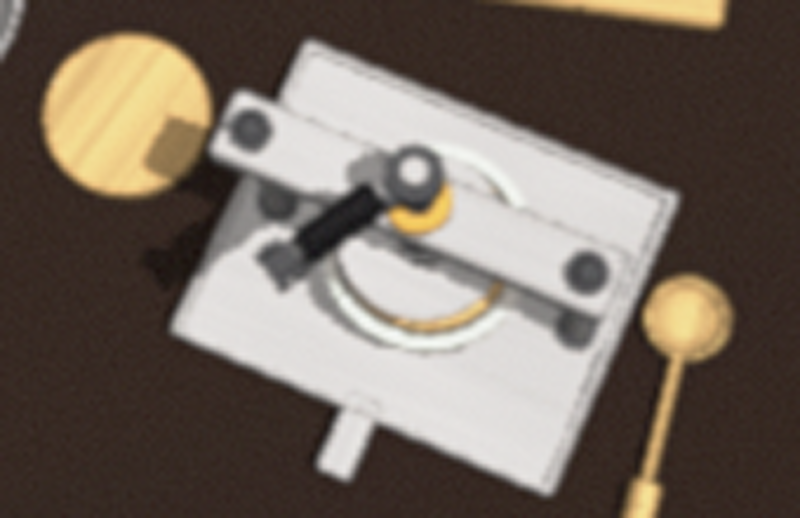

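The crop shows the hub at (413,170), the black grip running from (375,200) to (300,245), and the pivot near (282,260). I'll fit these in 3D, along with the beam nuts, and estimate the gap from the side view.

```bash
python3 - <<'E'
from h import *
np.set_printoptions(suppress=True,precision=4)
W=np.load("pics/top0.npy");a=cv2.imread("pics/top0.png").max(2)
z=W[...,2]; roi=np.zeros(z.shape,bool); roi[175:215,225:285]=1
m=roi&(z>.256)&(a<62); P=W[m]; c=P.mean(0); d=np.linalg.svd(P-c,full_matrices=0)[2][0]; d*=np.sign(d[1])
print("grip",len(P),c,d,np.degrees(np.arctan2(d[1],d[0])), "s range",np.percentile((P-c)@d,[2,98]), "ztop",np.percentile(P[:,2],[50,90,97]))
c1,M,t=cam("top")
def atz(u,v,Z):
    r=M.T@np.array([(u-c1["cx"])/c1["fx"],(v-c1["cy"])/c1["fy"],1]); o=-M.T@t; return o+r*(Z-o[2])/r[2]
f=lambda x,y:(180+x*170/800-.5,150+y*110/518-.5)
n1=atz(*f(250,131),.19);n2=atz(*f(587,272),.19);print("nuts",n1,n2,(n1+n2)/2,np.linalg.norm(n1-n2))
for p,Z in(((413,172),.253),((413,165),.258),((282,260),.256)): print(atz(*f(*p),Z))
# corners of base z=.02
b=[atz(*f(*p),.02) for p in((308,40),(678,195),(550,495),(172,330))];print("base",np.mean(b,0),[np.linalg.norm(b[i]-b[i-1]) for i in range(4)])
# side cloud: heights around press
S=np.load("pics/side0.npy");h=np.array([.577,.0275]);r=np.hypot(S[...,0]-h[0],S[...,1]-h[1])
q=S[(r<.06)&(S[...,2]>.03)&(S[...,2]<.16)][:,2];hh=np.histogram(q,np.arange(.03,.16,.004));print(list(zip(hh[1].round(3),hh[0])))
E
```

```text
grip 131 [0.5443 0.0632 0.2636] [-0.7065  0.7074  0.0194] 134.96197994883164 s range [-0.0224  0.0222] ztop [0.2638 0.2672 0.2692]
nuts [0.6046 0.1267 0.19  ] [ 0.5536 -0.0656  0.19  ] [0.5791 0.0305 0.19  ] 0.19891662160975065
[0.5789 0.0309 0.253 ]
[0.5813 0.0311 0.258 ]
[0.5229 0.0895 0.256 ]
base [0.5821 0.0305 0.02  ] [np.float64(0.20151299634420827), np.float64(0.2512641499442395), np.float64(0.20237779215430113), np.float64(0.2514660319799391)]
[(np.float64(0.03), np.int64(25)), (np.float64(0.034), np.int64(21)), (np.float64(0.038), np.int64(17)), (np.float64(0.042), np.int64(20)), (np.float64(0.046), np.int64(19)), (np.float64(0.05), np.int64(22)), (np.float64(0.054), np.int64(19)), (np.float64(0.058), np.int64(10)), (np.float64(0.062), np.int64(43)), (np.float64(0.066), np.int64(92)), (np.float64(0.07), np.int64(64)), (np.float64(0.074), np.int64(115)), (np.float64(0.078), np.int64(25)), (np.float64(0.082), np.int64(0)), (np.float64(0.086), np.int64(0)), (np.float64(0.09), np.int64(1)), (np.float64(0.094), np.int64(18)), (np.float64(0.098), np.int64(181)), (np.float64(0.102), np.int64(182)), (np.float64(0.106), np.int64(3)), (np.float64(0.11), np.int64(0)), (np.float64(0.114), np.int64(0)), (np.float64(0.118), np.int64(0)), (np.float64(0.122), np.int64(0)), (np.float64(0.126), np.int64(0)), (np.float64(0.13), np.int64(0)), (np.float64(0.134), np.int64(0)), (np.float64(0.138), np.int64(0)), (np.float64(0.142), np.int64(0)), (np.float64(0.146), np.int64(0)), (np.float64(0.15), np.int64(0)), (np.float64(0.154), np.int64(0))]
```

Nuts and base agree on a hub at about (0.580, 0.031) with the grip axis at z≈0.256. The nut spacing came out at 0.199 m (0.200 given) and the arm heading is 135°. I'll move above the grip now.

The rows are not in the units I measure in: shifts go in shares of 0.8 m and turns go in shares of 2 pi rad. I convert before sending: -0.35 m / 0.8 = -0.4375, -0.09 m / 0.8 = -0.1125, 0.5 rad / 6.2832 = 0.0796.

```bash
echo '[{"jaw": 0.6, "d": [-0.0438, -0.0375, -0.025]}, {"jaw": 0.6, "d": [-0.0875, -0.075, -0.05]}, {"jaw": 0.6, "d": [-0.1313, -0.1125, -0.075]}, {"jaw": 0.6, "d": [-0.175, -0.15, -0.1]}, {"jaw": 0.6, "d": [-0.2188, -0.1875, -0.1125]}, {"jaw": 0.6, "d": [-0.2625, -0.225, -0.1125], "rotvec": [0, 0, 0.0159]}, {"jaw": 0.6, "d": [-0.3063, -0.2625, -0.1125], "rotvec": [0, 0, 0.0318]}, {"jaw": 0.6, "d": [-0.35, -0.3, -0.1125], "rotvec": [0, 0, 0.0477]}, {"jaw": 0.6, "d": [-0.3938, -0.3375, -0.1125], "rotvec": [0, 0, 0.0637]}, {"jaw": 0.6, "d": [-0.4375, -0.375, -0.1125], "rotvec": [0, 0, 0.0796]}]' > mv.in && python3 -m handwheel mv.in 12
python3 - <<'E'
from h import *
s=get_state();A=R.from_quat(s["eef_rot"]).as_matrix();print(A.round(3),s["tool_pos"]);print(A.T@(np.array([.5553,.0555,.31])-s["tool_pos"]))
E
```

```text
clock: 1.1
tool_pos: [0.4149, 0.2358, 0.3286]
eef_rot: [0.358, 0.934, -0.0, -0.0]
contact_force: [-0.2, -0.5, -0.0]
opening: 0.6
finger_force: 0.0
[[-0.744  0.668 -0.   ]
 [ 0.668  0.744 -0.   ]
 [ 0.    -0.    -1.   ]] [0.41494814 0.23579626 0.32862999]
[-0.22489671 -0.04035016  0.01859566]
```

To row units: -0.225 m / 0.8 = -0.2813, -0.18 m / 0.8 = -0.225, 0.054 rad / 6.2832 = 0.0086.

```bash
echo '[{"jaw": 0.6, "d": [-0.0563, -0.01, 0], "rotvec": [0, 0, 0.0086]}, {"jaw": 0.6, "d": [-0.1125, -0.02, 0.0125], "rotvec": [0, 0, 0.0086]}, {"jaw": 0.6, "d": [-0.1688, -0.03, 0.025], "rotvec": [0, 0, 0.0086]}, {"jaw": 0.6, "d": [-0.225, -0.04, 0.025], "rotvec": [0, 0, 0.0086]}, {"jaw": 0.6, "d": [-0.2813, -0.05, 0.025], "rotvec": [0, 0, 0.0086]}, {"jaw": 0.6, "d": [-0.2813, -0.05, 0.025], "rotvec": [0, 0, 0.0086]}, {"jaw": 0.6, "d": [-0.2813, -0.05, 0.025], "rotvec": [0, 0, 0.0086]}]' > mv.in && python3 -m handwheel mv.in
python3 - <<'E'
from h import *
np.set_printoptions(suppress=True,precision=4)
s=get_state();A=R.from_quat(s["eef_rot"]).as_matrix();print(A.round(3),s["tool_pos"],s["contact_force"])
im,W=cloud("wrist");cv2.imwrite("pics/w1.png",im[:,:,::-1]);np.save("pics/w1.npy",W)
h=np.array([.58,.0307]);r=np.hypot(W[...,0]-h[0],W[...,1]-h[1]);z=W[...,2]
m=(z>.255)&(z<.275)&(r<.1)&(im.max(2)<62);P=W[m]
if len(P)>20:
    c=P.mean(0);d=np.linalg.svd(P-c,full_matrices=0)[2][0];d*=np.sign(d[1]);print(len(P),c,d,np.degrees(np.arctan2(d[1],d[0])),np.percentile((P-c)@d,[2,98]),np.percentile(P[:,2],[50,95]))
E
```

```text
clock: 1.8
tool_pos: [0.5556, 0.0571, 0.3081]
eef_rot: [0.382, 0.924, -0.0, -0.001]
contact_force: [-0.4, -0.6, -0.6]
opening: 0.598
finger_force: 0.0
[[-0.708  0.706 -0.001]
 [ 0.706  0.708  0.   ]
 [ 0.001 -0.001 -1.   ]] [0.5556 0.0571 0.3081] [-0.3784 -0.6333 -0.608 ]
2538 [0.5434 0.07   0.2617] [-0.6997  0.7132 -0.0413] 134.45172848275126 [-0.0289  0.0369] [0.2621 0.2644]
```

View pics/w1.png

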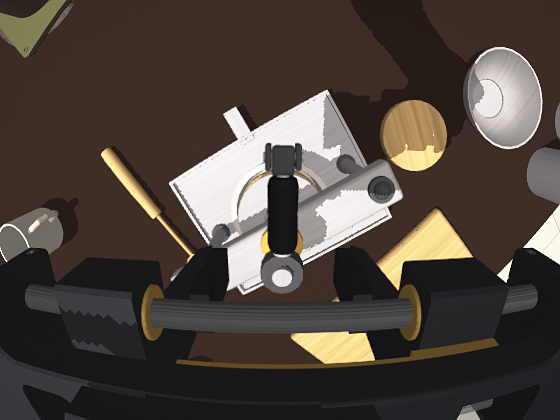

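The wrist view shows the grip at columns 268–300, rows 178–250. The fingers straddle it symmetrically around column 280, the hub is at (282,272) and the pivot at (284,155). It's aligned, so I'll go down and pinch it.

To row units: 0.065 m / 0.8 = 0.0813, 0.001 m / 0.8 = 0.0013.

```bash
echo '[{"jaw": 0.6, "d": [0.0013, 0, 0.0375]}, {"jaw": 0.6, "d": [0.0013, 0, 0.0625]}, {"jaw": 0.6, "d": [0.0013, 0, 0.0813]}, {"jaw": 0.6, "d": [0.0013, 0, 0.0813]}, {"jaw": 0, "d": [0.0013, 0, 0.0813]}, {"jaw": 0, "d": [0.0013, 0, 0.0813]}, {"jaw": 0, "d": [0.0013, 0, 0.0813]}, {"jaw": 0, "d": [0.0013, 0, 0.0813]}, {"jaw": 0, "d": [0.0013, 0, 0.0813]}, {"jaw": 0, "d": [0.0013, 0, 0.0813]}]' > mv.in && python3 -m handwheel mv.in 12
```

```text
clock: 2.85
tool_pos: [0.5553, 0.0588, 0.2441]
eef_rot: [0.381, 0.925, 0.0, 0.0]
contact_force: [-0.4, 0.5, 2.0]
opening: 0.224
finger_force: 12.0
```

To row units: 0.051 m / 0.8 = 0.0638, -0.048 m / 0.8 = -0.06.

```bash
echo '[{"jaw": 0, "d": [0.002, 0, -0.0155]}, {"jaw": 0, "d": [0.008, 0, -0.03]}, {"jaw": 0, "d": [0.0176, 0, -0.0425]}, {"jaw": 0, "d": [0.03, 0, -0.052]}, {"jaw": 0, "d": [0.0445, 0, -0.058]}, {"jaw": 0, "d": [0.06, 0, -0.06]}, {"jaw": 0, "d": [0.0638, 0, -0.06]}, {"jaw": 0, "d": [0.0638, 0, -0.06]}]' > mv.in && python3 -m handwheel mv.in 12
python3 - <<'E'
from h import *
s=get_state();print(s["contact_force"],s["moment"],s["tool_pos"])
im,W=cloud("wrist");cv2.imwrite("pics/w2.png",im[:,:,::-1])
im,W=cloud("side");cv2.imwrite("pics/s2.png",cv2.resize(im[110:250,200:340,::-1],(600,600),interpolation=cv2.INTER_CUBIC))
E
```

```text
clock: 3.65
tool_pos: [0.5191, 0.0953, 0.2938]
eef_rot: [0.381, 0.925, 0.001, 0.001]
contact_force: [1.7, -1.8, 8.6]
opening: 0.207
finger_force: 11.9
[ 1.74825178 -1.83324505  8.62072704] [-0.43059485 -0.20624951 -0.00419235] [0.51913403 0.09529352 0.29378334]
```

View pics/s2.png

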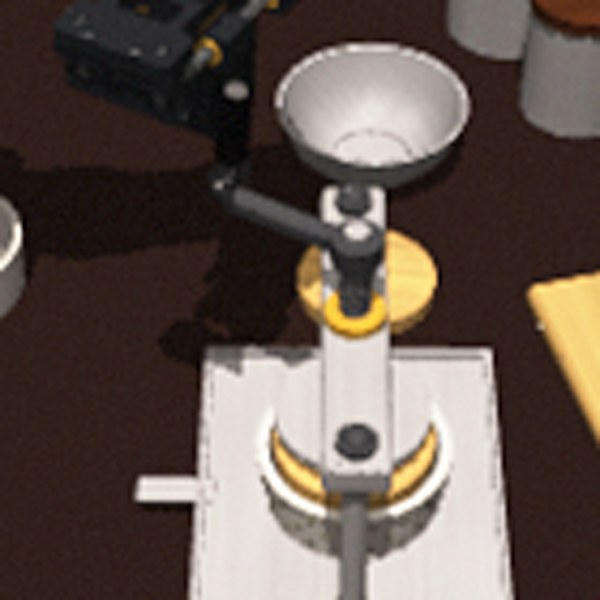

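The crank arm is bare and the grip stands upright in the fingers at around (230,150) in the crop. The force of 2.5 N toward the hub means it's on its stop. I'll loosen, slide down for a lower hold and grip more firmly.

To row units: 0.028 m / 0.8 = 0.035, 0.014 m / 0.8 = 0.0175.

```bash
echo '[{"jaw": 0.4, "d": [-0.0025, 0, 0]}, {"jaw": 0.4, "d": [-0.0025, 0, 0]}, {"jaw": 0.4, "d": [-0.0025, 0, 0.0175]}, {"jaw": 0.4, "d": [-0.0025, 0, 0.035]}, {"jaw": 0.4, "d": [-0.0025, 0, 0.035]}, {"jaw": 0, "d": [-0.0025, 0, 0.035]}, {"jaw": 0, "d": [-0.0025, 0, 0.035]}, {"jaw": 0, "d": [-0.0025, 0, 0.035]}, {"jaw": 0, "d": [-0.0025, 0, 0.035]}]' > mv.in && python3 -m handwheel mv.in 30
python3 - <<'E'
from h import *
s=get_state();print(s["contact_force"],s["q"].round(2) if hasattr(s["q"],"round") else s["q"],s["tool_pos"])
im,W=cloud("wrist");cv2.imwrite("pics/w3.png",im[:,:,::-1])
E
```

```text
clock: 4.65
tool_pos: [0.5206, 0.0937, 0.2643]
eef_rot: [0.381, 0.925, 0.001, 0.0]
contact_force: [-0.4, 0.9, 0.3]
opening: 0.217
finger_force: 30.0
[-0.37804291  0.88996981  0.28755799] [-0.25  0.53 -0.03  1.83  0.02  0.79  0.5 ] [0.52062815 0.09372658 0.26427324]
```

View pics/w3.png

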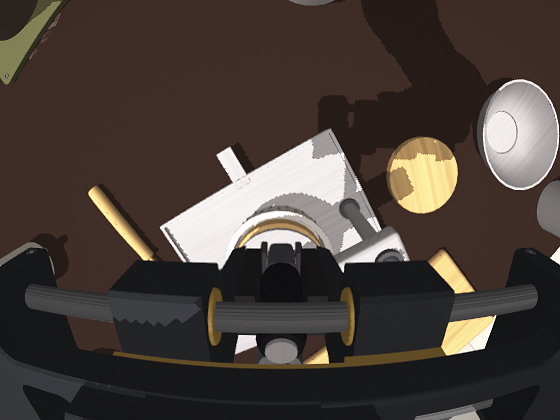

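The fingers hold the upright grip (dark, at (282,280)), and the forces are near zero. I'll start winding with a first 1 rad clockwise.

To row units: 0.0486 m / 0.8 = 0.0608, 0.0335 m / 0.8 = 0.0419.

```bash
cat > an.py <<'E'
from h import *
import sys
np.set_printoptions(suppress=True,precision=4)
h=np.array([float(sys.argv[1]),float(sys.argv[2])]) if len(sys.argv)>2 else np.array([.581,.032])
s=get_state();p=np.array(s["tool_pos"]);f=np.array(s["contact_force"]);d=p[:2]-h;r=np.hypot(*d);e=d/r;t=np.array([e[1],-e[0]])
print("phi",np.degrees(np.arctan2(d[1],d[0])).round(1),"r",r.round(4),"z",p[2].round(4),"Frad",(f[:2]@e).round(2),"Ftan",(f[:2]@t).round(2),"Fz",f[2].round(2),"op",round(s["opening"],3))
E
echo '[{"jaw": 0, "d": [-0.0021, 0.0214, 0.0006]}, {"jaw": 0, "d": [-0.0085, 0.0419, 0.0013]}, {"jaw": 0, "d": [-0.0188, 0.0608, 0.0019]}]' > mv.in && python3 -m handwheel mv.in; python3 an.py
echo '[{"jaw": 0, "d": [-0.0139, 0.0164, 0.0006]}, {"jaw": 0, "d": [-0.0306, 0.0298, 0.0013]}]' > mv.in && python3 -m handwheel mv.in; python3 an.py
```

```text
clock: 5.0
tool_pos: [0.5626, 0.1165, 0.2627]
eef_rot: [0.381, 0.924, -0.002, -0.002]
contact_force: [-8.4, -3.4, 7.4]
opening: 0.218
finger_force: 30.2
phi 102.3 r 0.0865 z 0.2627 Frad -1.57 Ftan -8.93 Fz 7.39 op 0.218
clock: 5.2
tool_pos: [0.5971, 0.1177, 0.2617]
eef_rot: [0.38, 0.925, -0.001, -0.002]
contact_force: [-8.4, 1.0, 7.2]
opening: 0.217
finger_force: 30.0
phi 79.3 r 0.0872 z 0.2617 Frad -0.55 Ftan -8.46 Fz 7.18 op 0.217
```

Winding works: 8.5–9 N tangential and almost no radial force. I'll work out the next rows.

```bash
cat > tb.py <<'E'
import numpy as np,sys
a0,a1,n=float(sys.argv[1]),float(sys.argv[2]),int(sys.argv[3]); Rr=.086; a=a0
while a<a1-1e-6:
    print(round(a,2),[[round(float(Rr*(np.cos(b)-np.cos(a))),4),round(float(Rr*(np.sin(b)-np.sin(a))),4),round(.00255*(b-a),4)] for b in a+.2*np.arange(1,n+1)]); a+=.2*n
E
python3 tb.py 1 6.3 2
```

```text
1.0 [[-0.0153, 0.0078, np.float64(0.0005)], [-0.0318, 0.0124, np.float64(0.001)]]
1.4 [[-0.0171, 0.0012, np.float64(0.0005)], [-0.0342, -0.001, np.float64(0.001)]]
1.8 [[-0.0162, -0.0056, np.float64(0.0005)], [-0.0311, -0.0142, np.float64(0.001)]]
2.2 [[-0.0128, -0.0114, np.float64(0.0005)], [-0.0231, -0.0252, np.float64(0.001)]]
2.6 [[-0.0073, -0.0155, np.float64(0.0005)], [-0.0114, -0.0322, np.float64(0.001)]]
3.0 [[-0.0007, -0.0172, np.float64(0.0005)], [0.002, -0.0341, np.float64(0.001)]]
3.4 [[0.006, -0.0161, np.float64(0.0005)], [0.0151, -0.0306, np.float64(0.001)]]
3.8 [[0.0118, -0.0125, np.float64(0.0005)], [0.0259, -0.0223, np.float64(0.001)]]
4.2 [[0.0157, -0.0069, np.float64(0.0005)], [0.0325, -0.0105, np.float64(0.001)]]
4.6 [[0.0172, -0.0002, np.float64(0.0005)], [0.034, 0.003, np.float64(0.001)]]
5.0 [[0.0159, 0.0065, np.float64(0.0005)], [0.0302, 0.016, np.float64(0.001)]]
5.4 [[0.0121, 0.0122, np.float64(0.0005)], [0.0216, 0.0265, np.float64(0.001)]]
5.8 [[0.0064, 0.0159, np.float64(0.0005)], [0.0095, 0.0328, np.float64(0.001)]]
6.2 [[-0.0003, 0.0172, np.float64(0.0005)], [-0.004, 0.0339, np.float64(0.001)]]
```

```bash
echo '[{"jaw": 0, "d": [-0.0191, 0.0098, 0.0006]}, {"jaw": 0, "d": [-0.0398, 0.0155, 0.0013]}]' > mv.in && python3 -m handwheel mv.in>/dev/null; python3 an.py
echo '[{"jaw": 0, "d": [-0.0214, 0.0015, 0.0006]}, {"jaw": 0, "d": [-0.0428, -0.0013, 0.0013]}]' > mv.in && python3 -m handwheel mv.in>/dev/null; python3 an.py
echo '[{"jaw": 0, "d": [-0.0203, -0.007, 0.0006]}, {"jaw": 0, "d": [-0.0389, -0.0178, 0.0013]}]' > mv.in && python3 -m handwheel mv.in>/dev/null; python3 an.py
echo '[{"jaw": 0, "d": [-0.016, -0.0143, 0.0006]}, {"jaw": 0, "d": [-0.0289, -0.0315, 0.0013]}]' > mv.in && python3 -m handwheel mv.in>/dev/null; python3 an.py
```

```text
phi 56.9 r 0.0864 z 0.2606 Frad -4.59 Ftan -8.92 Fz 7.96 op 0.219
phi 34.3 r 0.085 z 0.2596 Frad -6.89 Ftan -8.38 Fz 8.14 op 0.211
phi 11.9 r 0.0836 z 0.2586 Frad -10.89 Ftan -8.71 Fz 10.3 op 0.217
phi -10.2 r 0.0824 z 0.2577 Frad -11.32 Ftan -8.14 Fz 7.14 op 0.216
```

The tool is running about 3 mm outside the true circle on this side, which only presses the grip on its stop and does no harm. I'll shift the centre by +0.003 in tool x.

To row units: -0.0322 m / 0.8 = -0.0403, -0.0155 m / 0.8 = -0.0194.

```bash
echo '[{"jaw": 0, "d": [-0.0073, -0.0194, 0.0006]}, {"jaw": 0, "d": [-0.0105, -0.0403, 0.0013]}]' > mv.in && python3 -m handwheel mv.in>/dev/null; python3 an.py .5785 .034
echo '[{"jaw": 0, "d": [-0.0009, -0.0215, 0.0006]}, {"jaw": 0, "d": [0.0025, -0.0426, 0.0013]}]' > mv.in && python3 -m handwheel mv.in>/dev/null; python3 an.py .5785 .034
echo '[{"jaw": 0, "d": [0.0075, -0.0201, 0.0006]}, {"jaw": 0, "d": [0.0189, -0.0383, 0.0013]}]' > mv.in && python3 -m handwheel mv.in>/dev/null; python3 an.py .5785 .034
```

```text
phi -32.8 r 0.0843 z 0.257 Frad -1.59 Ftan -8.41 Fz -0.71 op 0.219
phi -56.2 r 0.0841 z 0.2559 Frad -2.79 Ftan -8.21 Fz -2.86 op 0.22
phi -79.6 r 0.0839 z 0.2549 Frad -2.5 Ftan -7.39 Fz -4.13 op 0.222
```

To row units: 0.0259 m / 0.8 = 0.0324, -0.0223 m / 0.8 = -0.0279.

```bash
echo '[{"jaw": 0, "d": [0.0148, -0.0156, 0.0006]}, {"jaw": 0, "d": [0.0324, -0.0279, 0.0013]}]' > mv.in && python3 -m handwheel mv.in>/dev/null; python3 an.py .5785 .034
echo '[{"jaw": 0, "d": [0.0196, -0.0086, 0.0006]}, {"jaw": 0, "d": [0.0406, -0.0131, 0.0013]}]' > mv.in && python3 -m handwheel mv.in>/dev/null; python3 an.py .5785 .034
echo '[{"jaw": 0, "d": [0.0215, -0.0003, 0.0006]}, {"jaw": 0, "d": [0.0425, 0.0038, 0.0013]}]' > mv.in && python3 -m handwheel mv.in>/dev/null; python3 an.py .5785 .034
```

```text
phi -102.8 r 0.0839 z 0.2539 Frad -2.32 Ftan -9.15 Fz -6.96 op 0.221
phi -126.0 r 0.0841 z 0.2529 Frad -2.9 Ftan -8.63 Fz -7.28 op 0.219
phi -149.1 r 0.0846 z 0.2518 Frad -2.65 Ftan -8.35 Fz -3.57 op 0.222
```

To row units: 0.0302 m / 0.8 = 0.0378, 0.016 m / 0.8 = 0.02.

```bash
echo '[{"jaw": 0, "d": [0.0199, 0.0081, 0.0006]}, {"jaw": 0, "d": [0.0378, 0.02, 0.0013]}]' > mv.in && python3 -m handwheel mv.in>/dev/null; python3 an.py .5785 .034
echo '[{"jaw": 0, "d": [0.0151, 0.0153, 0.0006]}, {"jaw": 0, "d": [0.027, 0.0331, 0.0013]}]' > mv.in && python3 -m handwheel mv.in>/dev/null; python3 an.py .5785 .034
python3 tb.py 5.8 12.6 2 | sed 's/np.float64//g'
```

```text
phi -172.1 r 0.0851 z 0.2507 Frad -1.34 Ftan -7.89 Fz 0.28 op 0.219
phi 164.8 r 0.0856 z 0.2496 Frad -0.82 Ftan -8.46 Fz 5.23 op 0.219
5.8 [[0.0064, 0.0159, (0.0005)], [0.0095, 0.0328, (0.001)]]
6.2 [[-0.0003, 0.0172, (0.0005)], [-0.004, 0.0339, (0.001)]]
6.6 [[-0.007, 0.0157, (0.0005)], [-0.0169, 0.0297, (0.001)]]
7.0 [[-0.0125, 0.0118, (0.0005)], [-0.0271, 0.0208, (0.001)]]
7.4 [[-0.0161, 0.006, (0.0005)], [-0.0331, 0.0086, (0.001)]]
7.8 [[-0.0172, -0.0008, (0.0005)], [-0.0338, -0.005, (0.001)]]
8.2 [[-0.0155, -0.0074, (0.0005)], [-0.0292, -0.0177, (0.001)]]
8.6 [[-0.0114, -0.0129, (0.0005)], [-0.02, -0.0277, (0.001)]]
9.0 [[-0.0055, -0.0163, (0.0005)], [-0.0076, -0.0333, (0.001)]]
9.4 [[0.0013, -0.0171, (0.0005)], [0.006, -0.0336, (0.001)]]
9.8 [[0.0079, -0.0153, (0.0005)], [0.0186, -0.0287, (0.001)]]
10.2 [[0.0132, -0.011, (0.0005)], [0.0283, -0.0192, (0.001)]]
10.6 [[0.0164, -0.005, (0.0005)], [0.0335, -0.0066, (0.001)]]
11.0 [[0.0171, 0.0018, (0.0005)], [0.0335, 0.0069, (0.001)]]
11.4 [[0.015, 0.0083, (0.0005)], [0.0281, 0.0194, (0.001)]]
11.8 [[0.0106, 0.0135, (0.0005)], [0.0183, 0.0288, (0.001)]]
12.2 [[0.0045, 0.0166, (0.0005)], [0.0057, 0.0337, (0.001)]]
```

To row units: 0.0328 m / 0.8 = 0.041, 0.0159 m / 0.8 = 0.0199.

```bash
echo '[{"jaw": 0, "d": [0.008, 0.0199, 0.0006]}, {"jaw": 0, "d": [0.0119, 0.041, 0.0013]}]' > mv.in && python3 -m handwheel mv.in>/dev/null; python3 an.py .5785 .034
echo '[{"jaw": 0, "d": [-0.0004, 0.0215, 0.0006]}, {"jaw": 0, "d": [-0.005, 0.0424, 0.0013]}]' > mv.in && python3 -m handwheel mv.in>/dev/null; python3 an.py .5785 .034
echo '[{"jaw": 0, "d": [-0.0088, 0.0196, 0.0006]}, {"jaw": 0, "d": [-0.0211, 0.0371, 0.0013]}]' > mv.in && python3 -m handwheel mv.in>/dev/null; python3 an.py .5785 .034
```

```text
phi 141.8 r 0.086 z 0.2485 Frad -0.96 Ftan -8.31 Fz 8.17 op 0.219
phi 118.5 r 0.0862 z 0.2475 Frad -0.82 Ftan -7.96 Fz 7.81 op 0.22
phi 96.3 r 0.0863 z 0.2467 Frad -1.6 Ftan -12.98 Fz 13.78 op 0.217
```

Tangential load jumped from 8 N to 13 N between φ=118° and 96°, so the plate touched the lid at φ≈107°. Three quarters of a turn more ends at φ≈-163°, a command angle of about 11.5.

```bash
echo '[{"jaw": 0, "d": [-0.0156, 0.0148, 0.0006]}, {"jaw": 0, "d": [-0.0339, 0.026, 0.0006]}]' > mv.in && python3 -m handwheel mv.in 36 >/dev/null; python3 an.py .5785 .034
echo '[{"jaw": 0, "d": [-0.0201, 0.0075, 0.0006]}, {"jaw": 0, "d": [-0.0414, 0.0108, 0.0013]}]' > mv.in && python3 -m handwheel mv.in>/dev/null; python3 an.py .5785 .034
echo '[{"jaw": 0, "d": [-0.0215, -0.001, 0.0006]}, {"jaw": 0, "d": [-0.0423, -0.0063, 0.0013]}]' > mv.in && python3 -m handwheel mv.in>/dev/null; python3 an.py .5785 .034
```

```text
phi 74.0 r 0.0863 z 0.2459 Frad -3.33 Ftan -12.08 Fz 8.82 op 0.213
phi 51.7 r 0.0861 z 0.2449 Frad -5.02 Ftan -13.27 Fz 11.19 op 0.219
phi 29.9 r 0.0858 z 0.2439 Frad -5.73 Ftan -12.92 Fz 7.98 op 0.213
```

To row units: -0.0292 m / 0.8 = -0.0365, -0.0177 m / 0.8 = -0.0221.

```bash
echo '[{"jaw": 0, "d": [-0.0194, -0.0093, 0.0006]}, {"jaw": 0, "d": [-0.0365, -0.0221, 0.0013]}]' > mv.in && python3 -m handwheel mv.in>/dev/null; python3 an.py .5785 .034
echo '[{"jaw": 0, "d": [-0.0143, -0.0161, 0.0006]}, {"jaw": 0, "d": [-0.025, -0.0346, 0.0013]}]' > mv.in && python3 -m handwheel mv.in>/dev/null; python3 an.py .5785 .034
echo '[{"jaw": 0, "d": [-0.0069, -0.0204, 0.0006]}, {"jaw": 0, "d": [-0.0095, -0.0416, 0.0013]}]' > mv.in && python3 -m handwheel mv.in>/dev/null; python3 an.py .5785 .034
echo '[{"jaw": 0, "d": [0.0016, -0.0214, 0.0006]}, {"jaw": 0, "d": [0.0075, -0.042, 0.0013]}]' > mv.in && python3 -m handwheel mv.in>/dev/null; python3 an.py .5785 .034
echo '[{"jaw": 0, "d": [0.0099, -0.0191, 0.0006]}, {"jaw": 0, "d": [0.0233, -0.0359, 0.0013]}]' > mv.in && python3 -m handwheel mv.in>/dev/null; python3 an.py .5785 .034
```

```text
phi 8.3 r 0.0852 z 0.243 Frad -5.75 Ftan -13.15 Fz 5.95 op 0.216
phi -13.9 r 0.0846 z 0.2422 Frad -1.49 Ftan -13.8 Fz 0.1 op 0.213
phi -37.2 r 0.084 z 0.2413 Frad -1.36 Ftan -14.07 Fz -5.28 op 0.213
phi -61.0 r 0.0837 z 0.2403 Frad 0.27 Ftan -14.51 Fz -8.77 op 0.216
phi -84.6 r 0.0836 z 0.2392 Frad -1.52 Ftan -15.02 Fz -11.93 op 0.216
```

To row units: 0.0283 m / 0.8 = 0.0354, 0.001 m / 0.8 = 0.0013.

```bash
echo '[{"jaw": 0, "d": [0.0165, -0.015, 0.0006]}, {"jaw": 0, "d": [0.0354, -0.0253, 0.0013]}]' > mv.in && python3 -m handwheel mv.in>/dev/null; python3 an.py .5785 .034
echo '[{"jaw": 0, "d": [0.0205, -0.0063, 0.0006]}, {"jaw": 0, "d": [0.0419, -0.0083, 0.0013]}]' > mv.in && python3 -m handwheel mv.in>/dev/null; python3 an.py .5785 .034
echo '[{"jaw": 0, "d": [0.0214, 0.0023, 0.0006]}, {"jaw": 0, "d": [0.0419, 0.0086, 0.0013]}, {"jaw": 0, "d": [0.0419, 0.0086, 0.0013]}]' > mv.in && python3 -m handwheel mv.in>/dev/null; python3 an.py .5785 .034
```

```text
phi -108.2 r 0.0839 z 0.2382 Frad -4.76 Ftan -15.55 Fz -13.77 op 0.217
phi -131.0 r 0.0842 z 0.2372 Frad -4.19 Ftan -14.96 Fz -13.5 op 0.215
phi -155.9 r 0.0847 z 0.236 Frad -2.6 Ftan -7.34 Fz -6.06 op 0.216
```

To row units: 0.0096 m / 0.8 = 0.012, 0.0033 m / 0.8 = 0.0041.

```bash
echo '[{"jaw": 0, "d": [0.012, 0.0041, 0.0004]}, {"jaw": 0, "d": [0.012, 0.0041, 0.0004]}]' > mv.in && python3 -m handwheel mv.in>/dev/null; python3 an.py .5785 .034
echo '[{"jaw": 0.3}, {"jaw": 0.6}, {"jaw": 0.6}, {"jaw": 0.6}]' > mv.in && python3 -m handwheel mv.in 12 >/dev/null; python3 an.py .5785 .034
python3 - <<'E'
from h import *
s=get_state();print(s["tool_pos"],s["q"])
im,W=cloud("top");cv2.imwrite("pics/t5.png",cv2.resize(im[150:260,180:350,::-1],(800,518),interpolation=cv2.INTER_CUBIC))
im,W=cloud("side");cv2.imwrite("pics/s5.png",cv2.resize(im[110:250,200:340,::-1],(600,600),interpolation=cv2.INTER_CUBIC))
E
```

```text
phi -161.6 r 0.085 z 0.2358 Frad -4.0 Ftan -9.96 Fz -7.74 op 0.219
phi -165.0 r 0.0874 z 0.2354 Frad -0.15 Ftan 0.02 Fz 0.21 op 0.547
[0.49405006 0.01144024 0.23543905] [-0.08829997  0.5236045  -0.0429861   1.96036163  0.0343695   0.65859078
  0.63680413]
```

View pics/s5.png

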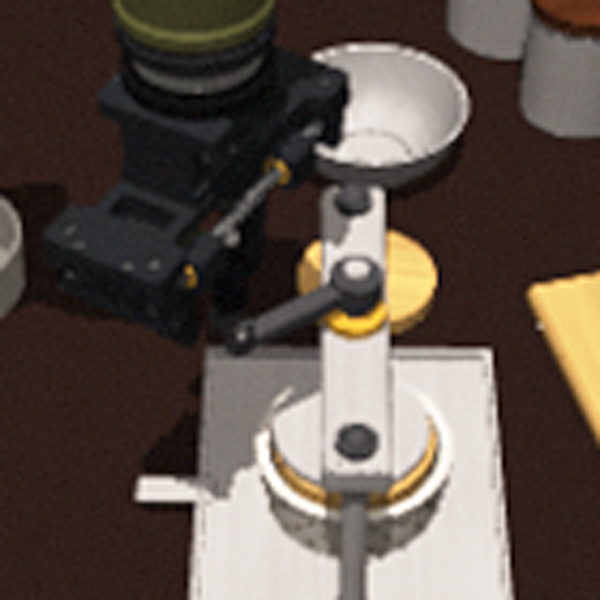

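The side crop shows the crank arm pointing to the lower left with its end at (240,335), and the plate down in the mould. The upright grip is out of sight behind the open fingers. The crank stands at φ≈-162°, about 0.75 turn past touch. Next I lift, re-centre and turn the tool square to the arm.

To row units: -0.028 m / 0.8 = -0.035, -0.0057 m / 0.8 = -0.0071, -1.107 rad / 6.2832 = -0.1762.

```bash
echo '[{"jaw": 0.6, "d": [-0.0071, 0, -0.0175]}, {"jaw": 0.6, "d": [-0.0071, 0, -0.035], "rotvec": [0, 0, -0.0223]}, {"jaw": 0.6, "d": [-0.0071, 0, -0.035], "rotvec": [0, 0, -0.0446]}, {"jaw": 0.6, "d": [-0.0071, 0, -0.035], "rotvec": [0, 0, -0.0668]}, {"jaw": 0.6, "d": [-0.0071, 0, -0.035], "rotvec": [0, 0, -0.0891]}, {"jaw": 0.6, "d": [-0.0071, 0, -0.035], "rotvec": [0, 0, -0.1114]}, {"jaw": 0.6, "d": [-0.0071, 0, -0.035], "rotvec": [0, 0, -0.1337]}, {"jaw": 0.6, "d": [-0.0071, 0, -0.035], "rotvec": [0, 0, -0.156]}, {"jaw": 0.6, "d": [-0.0071, 0, -0.035], "rotvec": [0, 0, -0.1762]}, {"jaw": 0.6, "d": [-0.0071, 0, -0.035], "rotvec": [0, 0, -0.1762]}]' > mv.in && python3 -m handwheel mv.in ; python3 an.py .5785 .034
python3 - <<'E'
from h import *
s=get_state();print(R.from_quat(s["eef_rot"]).as_matrix().round(3))
im,W=cloud("wrist");cv2.imwrite("pics/w6.png",im[:,:,::-1])
E
```

```text
clock: 12.2
tool_pos: [0.4982, 0.007, 0.2633]
eef_rot: [-0.162, 0.987, 0.0, -0.0]
contact_force: [-0.6, 0.3, -0.8]
opening: 0.601
finger_force: 0.0
phi -161.4 r 0.0847 z 0.2633 Frad 0.5 Ftan 0.43 Fz -0.78 op 0.601
[[-0.947 -0.32  -0.   ]
 [-0.32   0.947  0.   ]
 [ 0.     0.001 -1.   ]]
```

View pics/w6.png

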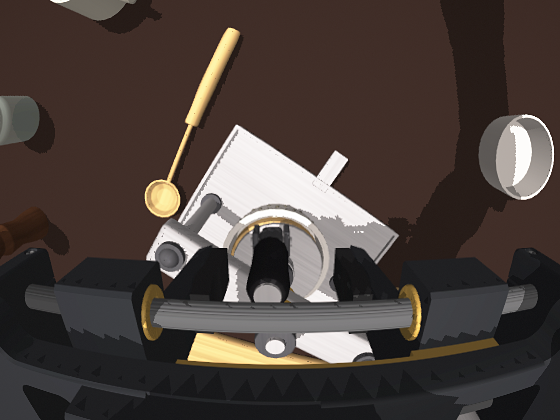

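The grip stands upright with its top at (267,291). The hub is at (277,345) and the finger centre is near column 281, so the grip sits a few mm to the tool's -y side. I'll measure that in depth.

```bash
python3 - <<'E'
from h import *
np.set_printoptions(suppress=True,precision=4)
s=get_state();A=R.from_quat(s["eef_rot"]).as_matrix();p=np.array(s["tool_pos"])
im,W=cloud("wrist");T=(W-p)@A
for n,(v0,v1,u0,u1) in dict(grip=(240,285,245,290),top=(285,297,258,276),hub=(335,356,260,294)).items():
    q=T[v0:v1,u0:u1].reshape(-1,3);w=W[v0:v1,u0:u1].reshape(-1,3);k=(abs(q[:,1])<.03)&(w[:,2]>.2)&(q[:,0]>-.12)&(q[:,0]<.05);print(n,k.sum(),np.median(q[k],0),np.median(w[k],0),np.percentile(q[k],5,0),np.percentile(q[k],95,0))
E
```

```text
grip 1730 [ 0.006  -0.0046 -0.0088] [0.494  0.0004 0.2721] [-0.     -0.0135 -0.0243] [0.008  0.0037 0.0318]
top 215 [ 0.0012 -0.0055 -0.0265] [0.4986 0.0015 0.2899] [-0.0014 -0.0089 -0.0275] [ 0.0039 -0.0018 -0.0254]
hub 685 [-0.0861 -0.0028  0.0444] [0.5807 0.0318 0.2189] [-0.0978 -0.0138  0.0405] [-0.079   0.0084  0.0458]
```

The rows are not in the units I measure in: shifts go in shares of 0.8 m and turns go in shares of 2 pi rad. I convert before sending: -0.005 m / 0.8 = -0.0063, -0.03 rad / 6.2832 = -0.0048.

```bash
echo '[{"jaw": 0.6, "d": [0, -0.0063, 0], "rotvec": [0, 0, -0.0048]}, {"jaw": 0.6, "d": [0, -0.0063, 0], "rotvec": [0, 0, -0.0048]}, {"jaw": 0, "d": [0, -0.0063, 0], "rotvec": [0, 0, -0.0048]}, {"jaw": 0, "d": [0, -0.0063, 0], "rotvec": [0, 0, -0.0048]}, {"jaw": 0, "d": [0, -0.0063, 0], "rotvec": [0, 0, -0.0048]}, {"jaw": 0, "d": [0, -0.0063, 0], "rotvec": [0, 0, -0.0048]}, {"jaw": 0, "d": [0, -0.0063, 0], "rotvec": [0, 0, -0.0048]}]' > mv.in && python3 -m handwheel mv.in 12; python3 an.py .5807 .0318
echo '[{"jaw": 0, "d": [-0.016, 0, 0.002]}, {"jaw": 0, "d": [-0.0306, 0, 0.0083]}, {"jaw": 0, "d": [-0.0433, 0, 0.018]}, {"jaw": 0, "d": [-0.053, 0, 0.0306]}, {"jaw": 0, "d": [-0.0591, 0, 0.0454]}, {"jaw": 0, "d": [-0.0613, 0, 0.0613]}, {"jaw": 0, "d": [-0.0613, 0, 0.0638]}, {"jaw": 0, "d": [-0.0613, 0, 0.0638]}]' > mv.in && python3 -m handwheel mv.in; python3 an.py .5807 .0318
```

```text
clock: 13.0
tool_pos: [0.5002, 0.0016, 0.2635]
eef_rot: [-0.176, 0.984, -0.001, 0.0]
contact_force: [-0.6, -1.1, 0.5]
opening: 0.218
finger_force: 12.0
phi -159.4 r 0.0859 z 0.2635 Frad 0.9 Ftan -0.84 Fz 0.49 op 0.218
clock: 13.8
tool_pos: [0.5493, 0.0196, 0.2122]
eef_rot: [-0.176, 0.984, 0.0, 0.003]
contact_force: [6.9, -2.2, -1.5]
opening: 0.217
finger_force: 12.0
phi -158.8 r 0.0337 z 0.2122 Frad -5.62 Ftan -4.59 Fz -1.51 op 0.217
```

To row units: -0.08 m / 0.8 = -0.1, -0.05 m / 0.8 = -0.0625.

```bash
echo '[{"jaw": 0.6}, {"jaw": 0.6}, {"jaw": 0.6}, {"jaw": 0.6, "d": [0, 0, -0.0625]}, {"jaw": 0.6, "d": [0, 0, -0.1]}, {"jaw": 0.6, "d": [0, 0, -0.1]}]' > mv.in && python3 -m handwheel mv.in; python3 - <<'E'
from h import *
np.set_printoptions(suppress=True,precision=4)
s=get_state();A=R.from_quat(s["eef_rot"]).as_matrix();p=np.array(s["tool_pos"])
im,W=cloud("wrist");cv2.imwrite("pics/w7.png",im[:,:,::-1])
T=(W-p)@A
m=(im.max(2)<62)&(abs(T[...,1])<.02)&(T[...,0]>-.03)&(T[...,0]<.06)&(W[...,2]>.21)&(W[...,2]<.3)
q=T[m];w=W[m]
for a in np.arange(-.03,.06,.01):
    k=(q[:,0]>a)&(q[:,0]<a+.01)
    if k.sum()>5:print(a.round(3),k.sum(),np.percentile(w[k][:,2],90).round(4),np.median(q[k][:,1]).round(4))
E
```

```text
clock: 14.4
tool_pos: [0.5479, 0.0205, 0.2961]
eef_rot: [-0.177, 0.984, 0.0, 0.004]
contact_force: [0.6, 0.3, 0.9]
opening: 0.599
finger_force: 0.0
-0.03 117 0.2182 -0.009
-0.02 22 0.2379 -0.0039
-0.01 367 0.2393 -0.0011
0.0 408 0.2389 -0.0011
0.01 409 0.2379 -0.0011
0.02 425 0.2373 -0.0011
0.03 363 0.2365 -0.0004
0.04 8 0.2311 -0.0076
0.05 19 0.2301 -0.0076
```

View pics/w7.png

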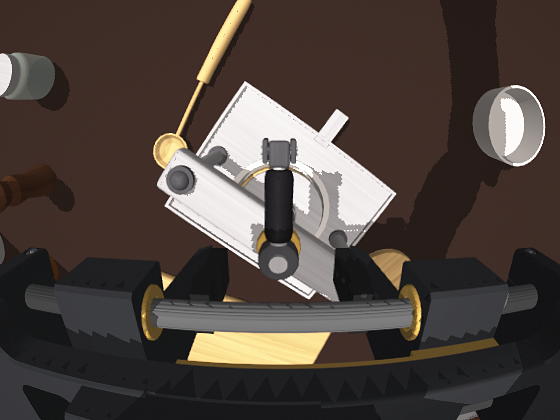

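The grip lies along the arm between (279,150) and (279,245), and its depth slope is within about 1° of the original folded view. I'll press lightly with closed fingertips to make sure it's seated.

To row units: 0.058 m / 0.8 = 0.0725, 0.05 m / 0.8 = 0.0625.

```bash
echo '[{"jaw": 0, "d": [0, -0.0013, 0.025]}, {"jaw": 0, "d": [0, -0.0013, 0.05]}, {"jaw": 0, "d": [0, -0.0013, 0.0563]}, {"jaw": 0, "d": [0, -0.0013, 0.0625]}, {"jaw": 0, "d": [0, -0.0013, 0.0625]}, {"jaw": 0, "d": [0, -0.0013, 0.0675]}, {"jaw": 0, "d": [0, -0.0013, 0.07]}, {"jaw": 0, "d": [0, -0.0013, 0.0725]}]' > mv.in && python3 -m handwheel mv.in
echo '[{"jaw": 0, "d": [0, 0, 0.0013]}, {"jaw": 0, "d": [0, 0, 0.0025]}]' > mv.in && python3 -m handwheel mv.in
```

```text
clock: 15.25
tool_pos: [0.5475, 0.0188, 0.2351]
eef_rot: [-0.177, 0.984, 0.0, 0.002]
contact_force: [1.4, 1.0, 4.0]
opening: 0.002
finger_force: 1.8
clock: 15.45
tool_pos: [0.5477, 0.0188, 0.234]
eef_rot: [-0.177, 0.984, -0.0, 0.002]
contact_force: [-0.1, -0.3, 13.4]
opening: 0.002
finger_force: 6.6
```

It's firmly seated: the force rose to 13 N with no more give. I'll retreat clear and take a last look.

To row units: 0.22 m / 0.8 = 0.275, 0.18 m / 0.8 = 0.225.

```bash
echo '[{"jaw": 0, "d": [0, 0, -0.05]}, {"jaw": 0, "d": [0, 0, -0.1]}, {"jaw": 0, "d": [0, 0, -0.1375]}, {"jaw": 0, "d": [0.0625, 0, -0.1625]}, {"jaw": 0, "d": [0.125, 0.05, -0.1625]}, {"jaw": 0, "d": [0.125, 0.1125, -0.1625]}, {"jaw": 0, "d": [0.125, 0.175, -0.1625]}, {"jaw": 0, "d": [0.125, 0.225, -0.1625]}, {"jaw": 0, "d": [0.125, 0.275, -0.1625]}, {"jaw": 0, "d": [0.125, 0.275, -0.1625]}]' > mv.in && python3 -m handwheel mv.in
python3 - <<'E'
from h import *
np.set_printoptions(suppress=True,precision=4)
im,W=cloud("top");cv2.imwrite("pics/t8.png",im[:,:,::-1]);a=im.max(2);z=W[...,2]
m=np.zeros(z.shape,bool);m[175:225,225:300]=1;m&=(z>.222)&(a<62)
P=W[m];c=P.mean(0);d=np.linalg.svd(P-c,full_matrices=0)[2][0];print(len(P),c,d,np.degrees(np.arctan2(-d[1],-d[0])))
E
```

```text
clock: 16.45
tool_pos: [0.373, 0.1954, 0.3629]
eef_rot: [-0.182, 0.983, 0.002, 0.0]
contact_force: [0.5, -0.8, 0.8]
opening: 0.006
finger_force: 0.0
112 [0.5347 0.0146 0.2348] [-0.9194 -0.3934  0.0007] 23.16667254992515
```

View pics/t8.png

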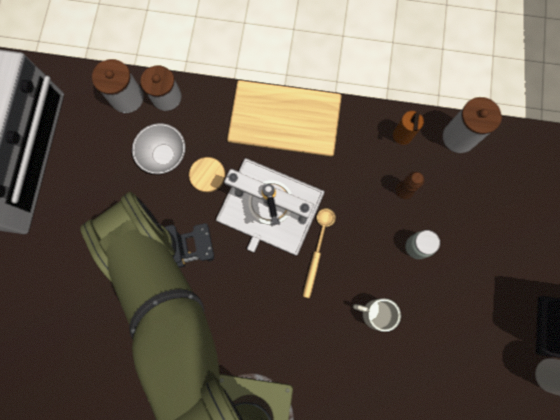

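The top view shows the grip folded level on the arm at (271,205), and the spoon, spare lid, bowl, mug, jar and mill where they started. The arm is clear, so I'm handing in.

```bash
python3 -c "
from plant import finish_job;print(finish_job())"
```

```text
the job is handed in; nothing more can be done
None
```

I handed the job in at about 16.5 s: the mould is under pressure, wound about 0.73–0.75 turn past first touch (good to about 0.03 turn), with the grip folded flat on the crank arm and nothing else on the worktop moved.

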